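# Lay out the cold packs to condition beside the sample carrier

## Robot

A 6-joint arm with a two-finger parallel gripper is mounted at the origin on a cart in front of the work surface, level with it; the furniture and walls round the work are solid. World frame = base frame: x ahead of the robot, y to its left, z up, the work surface at z = 0. Lengths are in mm, angles in rad, forces in N, time in s.
With the tool pointing down it reaches from about 350 to 875 mm from the base axis. Payload 4.2 kg.
Tool frame: the origin (TCP) lies at the very end of the fingers, on their centre line; the grasp point (between the pads) lies 19 mm behind it; z points along the fingers, y is the line along which they close (so a half turn about z gives the same grasp; the last joint's range is limited). The gripper opens to 85 mm and grips with 20 to 120 N. Pads are 22 mm wide; open, the fingers measure 114 mm over their backs; the gripper's body (76 mm by 85 mm) begins 54 mm behind the grasp point. The pads swing forward as they close: fully open they stand 13 mm farther back than shut.
Start: joints at [1.494, 0.385, 0.008, 0, -1.194, -0.259], TCP at [205.92, 590.081, 231.312] pointing down, gripper open.
Joint ranges: [-3.14, 3.14], [-1.21, 2.06], [-1.07, 1.41], [-3.16, 2.05], [-2.99, -0.16], [-3.1, 3.1]. Speed limits (rad/s): [2.79, 2.79, 3.14, 3.14, 3.14, 3.14].

## Interface

Orientations are given as a unit quaternion [x, y, z, w].
In Python, from bench import monitor, get_image, camera_info, job_done gives the robot as it stands.
- The arm moves only by the tool send_rows, never from a script. Its argument "series" is a list of rows, each a list of 3 entries, a list of its own where there are three numbers: the shift along the tool's x, y, z in mm, then the turn, a rotation vector about the tool's x, y, z in rad, then the finger opening in mm, from 0 to 85.4. A call has 1 to 8 rows; each row shifts and turns the commanded pose from where the row before left it, along the tool's axes as they then stand; what a row does not reach is not made up. A row lasts 1/10 s, in which the tool goes at most 50 mm and 8.59 degrees, less where a joint would pass 70% of its speed; a pose out of reach is approached as far as the arm can. A call with a gripper value outside its range is refused whole. The fingers move at their own pace and stop on an object; the grip force is fixed at half the most. Time passes only in rows, so rows that do not move let the fingers close. It gives the time, the measured TCP pose, the force, the opening and the grip force at its end, in the units of the state.
- monitor.read_state(): the state, without advancing time (a new reading comes with each control period).
- get_image(name): name is "side" or "top"; returns the picture (400x640x3 uint8, red, green, blue); there is no depth.
- camera_info(name): a dict with "intrinsics" (3x3 intrinsics, pixels), "R" (3x3) and "t" (3): a world point X has camera coordinates R X + t. Camera axes: x right, y down, z forward; pixel columns grow to the right and rows downward; lengths in mm; the calibration is good to about 2 mm. A picture is of the moment at which its call begins. camera_info takes no time and is no camera call.
- job_done(): hands the job in; it is judged then, once.
The state is a dict: "clock": time; "joints": joint angles; "joint_vel": joint speeds; "joint_efforts": joint torques, N m; "position": TCP position; "ee_rot": TCP orientation; "contact_force": force on the tool from outside, world axes, zero at the start; "wrist_torque": the same for the moment, N m; "gripper_width": finger opening in mm; "grasp_force": force on a finger pad.
Only numpy, scipy, OpenCV 4.12 (cv2) and the standard library are available. Lean on these libraries where they do the work, as an engineer would, in place of code of your own. Each camera call takes 0.05 s, during which the arm holds its last target. There are 200 camera calls.

## Task

The frozen cold packs were tipped in a heap on the wire rack and the sample carrier was left standing there too. Lift the carrier off the rack (it has a swing handle), keeping it upright, and stand it on the bare worktop close beside the rack's right-hand end. Spread the five packs over the whole length of the rack in one even layer, each lying flat and wholly on the rack with about three fingers' width (4 cm) of air to its neighbours, so that they warm evenly before packing; leave the vials, the swab cup and the ointment tube where they are.

Things in the scene. Friction and masses are not known exactly. Their poses are not given: they have to be found in the camera images.
- rack: white plastic drip tray (204 x 336 mm, lip 19 mm high) with a steel wire rack in it; does not move. The rack is level, 180 mm along its own x and 312 mm along its own y, and its wires' top is 22 mm above the worktop (nothing stands up round its edge). Origin: on the worktop under the middle of the rack; z up; at yaw 0 its y axis points to the robot's left
- carrier: blue insulated sample carrier with a white lid (fixed shut), a box 140 mm long (own x) x 102 mm wide (own y) x 117 mm high, 0.6 kg, standing on the rack. Origin: centre of its underside, z up. Its swing handle pivots 72 mm above the underside, about an axis along the carrier's x
- bail_grip (a point): middle of the grey round grip of the carrier's handle (16 mm thick, 112 mm long, lying along the carrier's x), on the grip's centre line, 90 mm from the pivot axis; with the handle upright it is 162 mm above the carrier's underside, 45 mm above the lid
- bail (a joint): angle of the carrier's swing handle in rad: 0 upright, positive leaning to the carrier's -y, negative to its +y; a stiff pivot, it stays where it is left
- pack_1: light blue rigid cold pack, a block 48 mm (own x) x 64 mm (own y) x 30 mm (own z), 90 g, with a small white plug in one end; origin at its centre; all five are alike, either large face may be up. They lie in a heap at one end of the rack
- pack_2: light blue rigid cold pack, a block 48 mm (own x) x 64 mm (own y) x 30 mm (own z), 90 g, with a small white plug in one end; origin at its centre; all five are alike, either large face may be up. They lie in a heap at one end of the rack
- pack_3: light blue rigid cold pack, a block 48 mm (own x) x 64 mm (own y) x 30 mm (own z), 90 g, with a small white plug in one end; origin at its centre; all five are alike, either large face may be up. They lie in a heap at one end of the rack
- pack_4: light blue rigid cold pack, a block 48 mm (own x) x 64 mm (own y) x 30 mm (own z), 90 g, with a small white plug in one end; origin at its centre; all five are alike, either large face may be up. They lie in a heap at one end of the rack
- pack_5: light blue rigid cold pack, a block 48 mm (own x) x 64 mm (own y) x 30 mm (own z), 90 g, with a small white plug in one end; origin at its centre; all five are alike, either large face may be up. They lie in a heap at one end of the rack
- vial_green: infusion vial with grey cap and green band, 43 mm diameter, 98 mm high, standing; a bystander. Origin: centre of its underside
- vial_blue: infusion vial with grey cap and blue band, 43 mm diameter, 92 mm high, standing; a bystander. Origin: centre of its underside
- swab_cup: clear cup with white swabs, 47 mm diameter, 54 mm high, standing behind the rack; a bystander. Origin: centre of its underside
- ointment: white ointment tube with a green cap, 33 x 101 x 27 mm, lying on the worktop left of the rack; a bystander
Mind the look-alikes: they are no part of the job. What is shaped like the pack_4 but yellow is not meant. What is shaped like the carrier but yellow is not meant.

How it is judged:
By the outcome, as a careful person would: the job done as asked, in the order asked, and still so for the second after the job is handed in, with the robot touching nothing.
It also fails if it takes over 67 s, if anything falls off the work surface, if the arm or the gripper's body presses on something with over 40 N, if the wrist force passes 120 N, or if a joint passes its speed limit or range.

## Working session

There is one attempt and no reset: what is moved stays moved. The work goes in short steps, Python scripts to look and compute and a tool call to move; the robot and the scene stay as the last step left them, time stands still between calls to the robot, and variables do not carry over. Pictures are saved under pics/ and viewed, at most 11 in all, crops included, and the job is handed in when it is done.

Besides the shell and the picture viewer there is one more tool, called after "Call:" in YAML: its name, and indented under it one key for each argument. send_rows: Moves the arm, as the interface text tells. Its arguments: {"type":"object","properties":{"series":{"type":"array"}},"required":["series"]}

```bash
mkdir -p pics; ls
python3 - <<'E'
from bench import monitor,get_image,camera_info
import cv2,numpy as np
for n in("top","side"):
    cv2.imwrite(f"pics/{n}0.png",get_image(n)[:,:,::-1]); c=camera_info(n)
    R=np.array(c["R"]);print(n,np.round(c["intrinsics"],1).tolist(),np.round(R,3).tolist(),np.round(-R.T@np.array(c["t"]),0))
s=monitor.read_state();print(s)
E
```

```text
pics
top [[403.0, 0.0, 316.5], [0.0, 403.0, 196.8], [0.0, 0.0, 1.0]] [[0.021, -1.0, 0.003], [-0.98, -0.021, -0.196], [0.196, 0.001, -0.981]] [ 339.  111. 1192.]
side [[467.5, 0.0, 320.3], [0.0, 467.5, 196.0], [0.0, 0.0, 1.0]] [[0.519, -0.855, -0.001], [-0.723, -0.439, -0.533], [0.455, 0.277, -0.846]] [ -38. -238. 1236.]
{'clock': 0.1, 'joints': array([ 1.49359482e+00,  3.85486551e-01,  6.76337031e-03, -3.75461361e-04,
       -1.19400922e+00, -2.58584414e-01]), 'joint_vel': array([-0.00102388, -0.0016293 ,  0.0036023 , -0.00011842, -0.00091887,
       -0.00034998]), 'joint_efforts': array([-1.00576224e-03, -3.93318272e+01,  1.88927901e+01,  4.19798121e+00,
       -2.61946894e-03,  7.29230436e-06]), 'position': array([205.78217686, 589.60496075, 230.33599558]), 'ee_rot': array([ 9.85927003e-01, -1.67173495e-01, -8.61052295e-05,  9.79862125e-04]), 'contact_force': array([-0.03619249, -0.01696038, -0.45092391]), 'wrist_torque': array([ 0.03434957,  0.0207053 , -0.03186971]), 'grasp_force': 0.0, 'gripper_width': 85.30599440902098}
```

View pics/top0.png

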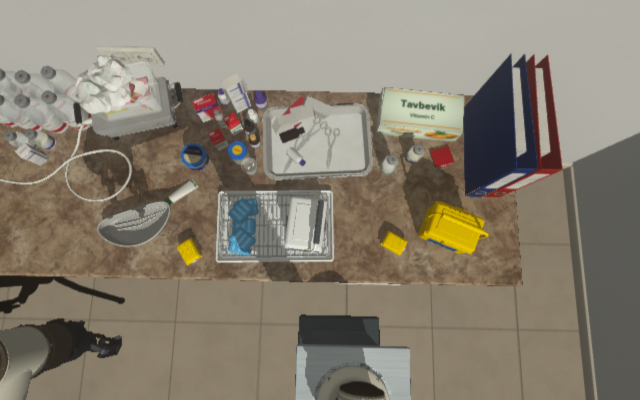

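View pics/side0.png

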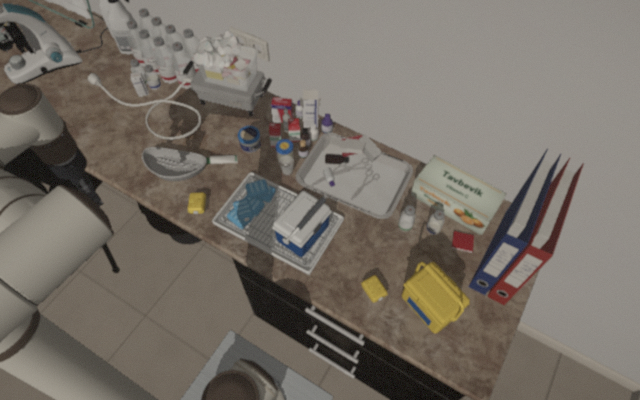

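Top view: the rack is at about (275,226), with the blue carrier on its right half (306,223) and the blue pack heap on its left (242,225). The yellow carrier at (453,228) and the yellow packs at (189,251) and (394,243) are the look-alikes. The blue and white carrier and the light-blue packs on the rack match the description. I'll confirm this in an enlarged crop.

Run:
```python
import cv2,numpy as np
a=cv2.imread("pics/top0.png")[180:280,205:405]; b=cv2.imread("pics/side0.png")[165:280,205:405]
a=cv2.resize(a,None,fx=4,fy=4,interpolation=cv2.INTER_CUBIC);b=cv2.resize(b,None,fx=4,fy=4,interpolation=cv2.INTER_CUBIC)
cv2.imwrite("pics/topc.png",a);cv2.imwrite("pics/sidec.png",b)
```

```text
(no output)
```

View pics/topc.png

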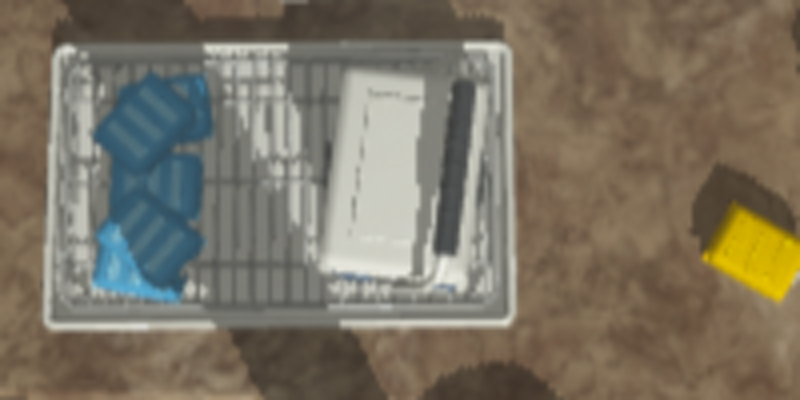

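View pics/sidec.png

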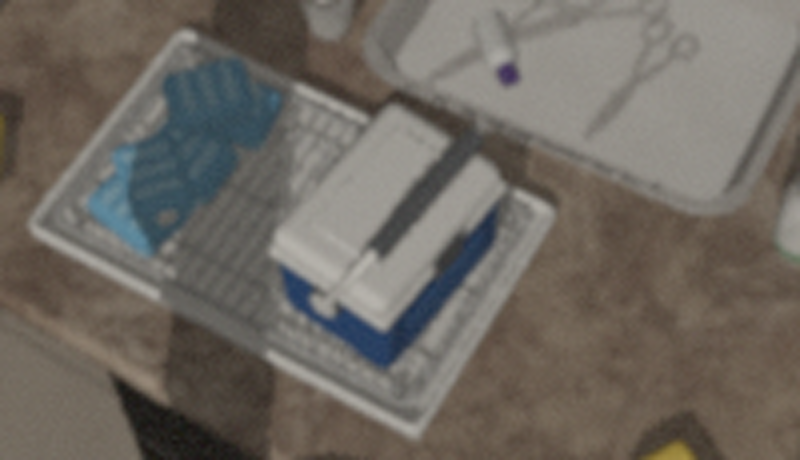

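The crops confirm both. The carrier has a blue body and white lid, with its grey grip leaning to the right (top view about (320.7,200) to (316.7,243)). The five blue packs show two on top, at top-view pixels (242,210) and (244,240), with three below. Next I'll triangulate the grip and locate the rack.

```bash
cat > h.py <<'E'
from bench import monitor,get_image,camera_info
import cv2,numpy as np
from scipy.spatial.transform import Rotation as Ro
def ray(n,p):
    c=camera_info(n);R=np.array(c["R"]);o=-R.T@np.array(c["t"])
    d=R.T@np.linalg.inv(c["intrinsics"])@np.array([p[0],p[1],1.]);return o,d/np.linalg.norm(d)
def onz(n,p,z):
    o,d=ray(n,p);return o+d*(z-o[2])/d[2]
def tri(pt,ps):
    A=np.zeros((3,3));b=np.zeros(3)
    for n,p in(("top",pt),("side",ps)):
        o,d=ray(n,p);M=np.eye(3)-np.outer(d,d);A+=M;b+=M@o
    X=np.linalg.solve(A,b);return X
def proj(n,X):
    c=camera_info(n);v=np.array(c["intrinsics"])@(np.array(c["R"])@np.asarray(X,float)+np.array(c["t"]));return v[:2]/v[2]
def st():
    s=monitor.read_state();R=Ro.from_quat(s["ee_rot"]).as_matrix()
    print("t",round(s["clock"],2),"p",np.round(s["position"],1),"toolx",np.round(np.arctan2(R[1,0],R[0,0]),4),"z",np.round(R[:,2],3),"w",round(s["gripper_width"],1),"F",np.round(s["contact_force"],1),"g",round(s["grasp_force"],1),"j",np.round(s["joints"],2))
E
python3 - <<'E'
from h import *
T=lambda u,v:(205+u/4,180+v/4)
S=lambda u,v:(205+u/4,165+v/4)
print("grip",*[tri(a,b).round(1) for a,b in((T(463,80),S(478,138)),(T(447,253),S(378,248)))])
# tray outer lip
for q in((58,45),(507,45),(515,325),(45,328)): print("lip top",onz("top",T(*q),19).round(1))
for q in((188,30),(552,205),(415,435),(35,228)): print("lip side",onz("side",S(*q),19).round(1))
# carrier lid corners
for q in((347,68),(322,270)): print("lid",onz("top",T(*q),139).round(1))
for q in((395,105),(272,245),(380,325),(505,185)): print("lid side",onz("side",S(*q),135).round(1))
for q in((383,368),): print("base side",onz("side",S(*q),22).round(1))
E
```

```text
grip [537.7 100.3 158.9] [424.1 108.  174.6]
lip top [583.9 401.1  19. ]
lip top [591.2  67.3  19. ]
lip top [385.4  58.7  19. ]
lip top [376.1 396.3  19. ]
lip side [580.1 392.5  19. ]
lip side [591.4  65.8  19. ]
lip side [381.9  55.7  19. ]
lip side [374.8 384.5  19. ]
lid [547.4 178.1 139. ]
lid [413.3 189.9 139. ]
lid side [544.3 170.9 135. ]
lid side [407.5 181.6 135. ]
lid side [395.1  87.9 135. ]
lid side [528.4  72.  135. ]
base side [412.2 101.3  22. ]
```

Run:
```python
from h import *
P={}
for n,(x0,y0,x1,y1) in(("top",(310,192,330,252)),("side",(292,192,334,236))):
    im=cv2.imread(f"pics/{n}0.png");hsv=cv2.cvtColor(im,cv2.COLOR_BGR2HSV)
    m=((hsv[...,2]<95)&(hsv[...,1]<70)).astype(np.uint8);M=np.zeros_like(m);M[y0:y1,x0:x1]=m[y0:y1,x0:x1]
    k,l,s,c=cv2.connectedComponentsWithStats(M)
    i=1+s[1:,4].argmax();r=cv2.minAreaRect(np.argwhere(l==i)[:,::-1].astype(np.float32));print(n,s[i],c[i].round(2),np.round(cv2.boxPoints(r),1).tolist(),r[1]);P[n]=c[i]
    # lid: bright
    b=((hsv[...,2]>150)&(hsv[...,1]<40)).astype(np.uint8)
X=tri(P["top"],P["side"]);print("grip mid",X.round(1),proj("top",X)-P["top"],proj("side",X)-P["side"])
# ponts of tray calibration check: tri of lip corners
T=lambda u,v:(205+u/4,180+v/4)
S=lambda u,v:(205+u/4,165+v/4)
for a,b in(((58,45),(188,30)),((507,45),(552,205)),((515,325),(415,435)),((45,328),(35,228))): print(tri(T(*a),S(*b)).round(1))
```

```text
top [314 200   9  43 232] [318.03 220.99] [[312.8999938964844, 241.89999389648438], [317.6000061035156, 199.5], [323.1000061035156, 200.10000610351562], [318.3999938964844, 242.5]] (5.521576881408691, 42.6265754699707)
side [297 192  37  37 362] [316.46 206.85] [[296.70001220703125, 227.0], [307.70001220703125, 189.60000610351562], [336.79998779296875, 198.10000610351562], [325.79998779296875, 235.60000610351562]] (30.304662704467773, 39.05181884765625)
grip mid [482.5 100.6 196. ] [ 2.64400234 -2.25594132] [-3.27908699  0.66130915]
[589.6 405.   -2.3]
[592.1  66.8  16.6]
[385.8  58.3   8. ]
[379.3 398.1  -1.4]
```

Run:
```python
from h import *
im=cv2.imread("pics/side0.png");hsv=cv2.cvtColor(im,cv2.COLOR_BGR2HSV)
m=((hsv[...,2]<105)&(hsv[...,1]<70)).astype(np.uint8)
M=np.zeros_like(m);poly=np.array([[326,194],[330,199],[302,232],[294,225]]);cv2.fillPoly(M,[poly],1);m&=M
k,l,s,c=cv2.connectedComponentsWithStats(m);i=1+s[1:,4].argmax();print(s[i],c[i])
print("tri",tri((318.03,220.99),c[i]).round(1))
for z in(170,178,182):print(z,onz("top",(318.03,220.99),z).round(1),onz("side",c[i],z).round(1))
# lid white blob in top
im=cv2.imread("pics/top0.png");hsv=cv2.cvtColor(im,cv2.COLOR_BGR2HSV)
b=((hsv[...,2]>165)&(hsv[...,1]<45)).astype(np.uint8);M=np.zeros_like(b);M[192:255,284:330]=1;b&=M
for r in range(200,246,5): print(r,''.join('#' if v else ('-' if hsv[r,284+j,2]>120 else '.') for j,v in enumerate(b[r,284:332])))
im=cv2.imread("pics/side0.png");hsv=cv2.cvtColor(im,cv2.COLOR_BGR2HSV)
st()
```

```text
[297 196  34  33 243] [312.7037037  211.41975309]
tri [481.8 105.  171.8]
170 [480.2 107.  170. ] [484.6 103.8 170. ]
178 [479.1 107.  178. ] [480.7 101.2 178. ]
182 [478.6 107.  182. ] [478.7  99.9 182. ]
200 --.-----###################-------......--.--#--
205 ......-####################------.......###--#--
210 -..---######-#############------.......-##------
215 -...--###################-------......-###------
220 -...-####################------.......###.------
225 ...-######-##############------......-##-.-.----
230 -.--#####-################---#-......###..-.----
235 -.-######################----#......-###-#-.----
240 --#######################---#.......###--##-----
245 -#######################---#############-#------
t 0.1 p [205.8 589.6 230.3] toolx -0.3359 z [-0.    -0.002 -1.   ] w 85.3 F [-0.  -0.  -0.5] g 0.0 j [ 1.49  0.39  0.01 -0.   -1.19 -0.26]
```

Call:
send_rows:
  series:
    - [[0,0,-15],[0,0,-0.112],85]
    - [[0,0,-15],[0,0,-0.112],85]
    - [[0,0,0],[0,0,-0.112],85]
    - [[25,44,0],[0,0,0],60]
    - [[25,44,0],[0,0,0],40]
    - [[25,44,0],[0,0,0],40]
    - [[25,44,0],[0,0,0],40]
    - [[25,44,0],[0,0,0],40]

```text
clock: 0.9
position: [329.9, 370.6, 261.0]
ee_rot: [1.0, 0.0, -0.0, 0.0]
contact_force: [1.6, -0.0, 0.5]
gripper_width: 40.3
grasp_force: 0.0
```

Call:
send_rows:
  series:
    - [[25,44,0],[0,0,0],40]
    - [[25,44,0],[0,0,0],40]
    - [[25,44,0],[0,0,0],40]
    - [[25,44,0],[0,0,0],40]
    - [[25,44,0],[0,0,0],40]
    - [[24,44,0],[0,0,0],40]
    - [[0,0,0],[0,0,0.075],40]
    - [[0,0,0],[0,0,0],40]

```text
clock: 1.7
position: [477.1, 109.9, 260.7]
ee_rot: [0.999, -0.039, -0.001, 0.0]
contact_force: [-0.6, -0.2, -0.6]
gripper_width: 39.9
grasp_force: 0.0
```

```bash
python3 -c "
from h import *
st()"
```

```text
t 1.7 p [477.1 109.9 260.7] toolx -0.0784 z [-0.001 -0.    -1.   ] w 39.9 F [-0.6 -0.2 -0.6] g 0.0 j [ 0.56  0.13 -0.26 -0.   -1.18  0.93]
```

Call:
send_rows:
  series:
    - [[0,0,40],[0,0,0],40]
    - [[0,0,35],[0,0,0],40]
    - [[0,0,15],[0,0,0],40]
    - [[0,0,9],[0,0,0],40]
    - [[0,0,0],[0,0,0],40]

```text
clock: 2.2
position: [476.2, 112.0, 161.4]
ee_rot: [0.999, -0.036, -0.001, 0.001]
contact_force: [-0.2, 0.0, 0.9]
gripper_width: 40.4
grasp_force: 0.0
```

Run:
```python
from h import *
st()
for n in("top","side"): cv2.imwrite(f"pics/{n}1.png",get_image(n)[:,:,::-1])
st()
a=cv2.imread("pics/top1.png")[180:280,225:375]; b=cv2.imread("pics/side1.png")[150:265,225:375]
z=[cv2.resize(q,(400,int(400*q.shape[0]/q.shape[1])),interpolation=cv2.INTER_CUBIC)[:266] for q in(a,b)]
cv2.imwrite("pics/c1.png",np.hstack(z))
```

```text
t 2.2 p [476.2 112.  161.4] toolx -0.0724 z [-0.002 -0.001 -1.   ] w 40.4 F [-0.2  0.   0.9] g 0.0 j [ 0.56  0.22 -0.42 -0.   -0.93  0.93]
t 2.3 p [477.5 112.3 163.2] toolx -0.073 z [ 0.002  0.001 -1.   ] w 40.0 F [0.3 0.7 0. ] g 0.0 j [ 0.56  0.22 -0.42  0.   -0.93  0.93]
```

View pics/c1.png

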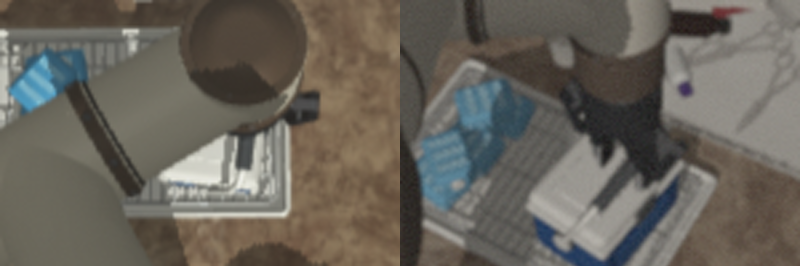

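The image shows the grip between the open fingers, with no force. I'll narrow the cage, swing the handle upright, then close on it.

Call:
send_rows:
  series:
    - [[0,-3,0],[0,0,0],30]
    - [[0,-4,-1],[0,0,0],22]
    - [[0,-4,-1],[0,0,0],20]
    - [[0,-4,-1],[0,0,0],20]
    - [[0,-4,0],[0,0,0],20]
    - [[0,-4,0],[0,0,0],20]
    - [[0,0,0],[0,0,0],20]

```text
clock: 3.0
position: [478.7, 135.1, 165.2]
ee_rot: [0.999, -0.037, 0.0, -0.0]
contact_force: [0.3, 0.3, 0.2]
gripper_width: 20.2
grasp_force: 0.0
```

Run:
```python
from h import *
cv2.imwrite("pics/side2.png",get_image("side")[:,:,::-1]);st()
b=cv2.imread("pics/side2.png")[150:265,225:375]
cv2.imwrite("pics/c2.png",cv2.resize(b,None,fx=4,fy=4,interpolation=cv2.INTER_CUBIC))
```

```text
t 3.05 p [478.6 134.9 165.1] toolx -0.0744 z [-0.  0. -1.] w 19.8 F [-0.4 -0.5 -0.1] g 0.0 j [ 0.6   0.23 -0.4  -0.   -0.94  0.89]
```

View pics/c2.png

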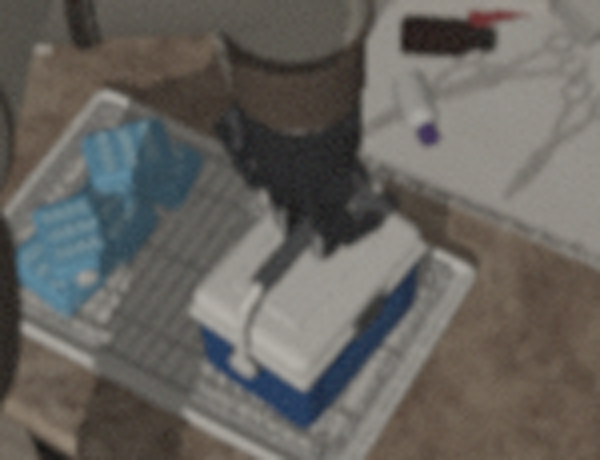

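The handle now looks upright, with the grip between the fingers and negligible force. Next: close, lift, and look at the state.

Call:
send_rows:
  series:
    - [[0,0,0],[0,0,0],0]
    - [[0,0,0],[0,0,0],0]
    - [[0,0,0],[0,0,0],0]
    - [[0,0,-3],[0,0,0],0]
    - [[0,0,-6],[0,0,0],0]
    - [[0,0,-12],[0,0,0],0]
    - [[0,0,-14],[0,0,0],0]
    - [[0,0,-10],[0,0,0],0]

```text
clock: 3.85
position: [478.8, 134.5, 211.5]
ee_rot: [0.999, -0.037, 0.0, -0.0]
contact_force: [0.8, 1.0, -7.8]
gripper_width: 14.3
grasp_force: 58.7
```

Run:
```python
from h import *
cv2.imwrite("pics/side3.png",get_image("side")[:,:,::-1]);cv2.imwrite("pics/top3.png",get_image("top")[:,:,::-1]);st()
b=cv2.imread("pics/side3.png")[150:265,225:375]
cv2.imwrite("pics/c3.png",cv2.resize(b,None,fx=4,fy=4,interpolation=cv2.INTER_CUBIC))
```

```text
t 3.95 p [479.6 134.9 212.2] toolx -0.0746 z [ 0.003  0.002 -1.   ] w 13.8 F [ 0.7  0.4 -7.5] g 58.7 j [ 0.6   0.18 -0.33  0.   -1.06  0.9 ]
```

View pics/c3.png

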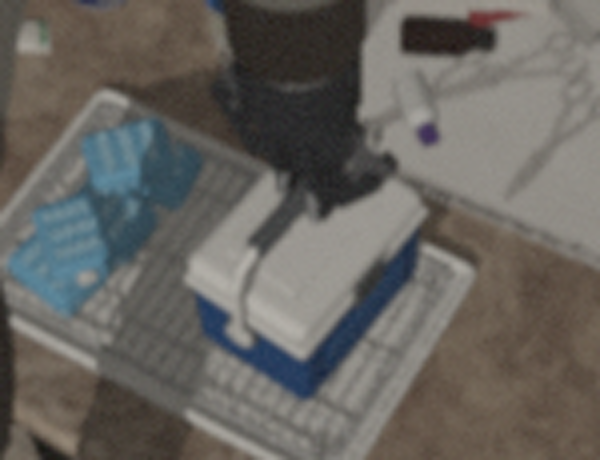

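The carrier hangs level and free. Now across and down; I'll do the last part slowly.

Call:
send_rows:
  series:
    - [[0,0,0],[0,0,-0.05],0]
    - [[0,6,0],[0,0,-0.05],0]
    - [[0,14,0],[0,0,0],0]
    - [[0,22,0],[0,0,0],0]
    - [[0,28,0],[0,0,0],0]
    - [[1,28,0],[0,0,0],0]
    - [[1,22,0],[0,0,0],0]
    - [[0,14,0],[0,0,0],0]

```text
clock: 4.75
position: [483.1, -1.6, 209.9]
ee_rot: [1.0, 0.011, -0.001, 0.0]
contact_force: [0.5, 1.4, -8.0]
gripper_width: 14.0
grasp_force: 58.7
```

Call:
send_rows:
  series:
    - [[0,8,0],[0,0,0],0]
    - [[0,0,0],[0,0,0],0]
    - [[0,0,0],[0,0,0],0]

```text
clock: 5.05
position: [484.0, -7.1, 210.2]
ee_rot: [1.0, 0.013, 0.0, -0.0]
contact_force: [0.2, 0.4, -7.5]
gripper_width: 13.7
grasp_force: 58.7
```

Run:
```python
from h import *
cv2.imwrite("pics/top4.png",get_image("top")[:,:,::-1]);cv2.imwrite("pics/side4.png",get_image("side")[:,:,::-1]);st()
# rack right corners from earlier: lip top points with half-pixel fix
T=lambda u,v:(205+u/4-.375,180+v/4-.375)
for q in((507,45),(515,325),(511,185)): print(onz("top",T(*q),19).round(1))
hs=cv2.cvtColor(cv2.imread("pics/top0.png"),cv2.COLOR_BGR2HSV)
m=cv2.inRange(hs,(20,150,100),(35,255,255));k,l,s,c=cv2.connectedComponentsWithStats(m)
for i in range(1,k):
    if s[i,4]>100: x,y,w,h,a=s[i];print(s[i],onz("top",(x,y),30).round(),onz("top",(x+w,y+h),30).round())
```

```text
t 5.15 p [484.1  -6.7 210.3] toolx 0.026 z [ 0.  0. -1.] w 14.1 F [-0.4  0.4 -7.4] g 58.7 j [ 0.32  0.16 -0.36 -0.   -1.05  1.27]
[592.3  68.4  19. ]
[386.4  59.8  19. ]
[487.6  64.1  19. ]
[ 418  201   71   53 2317] [ 565. -186.   30.] [ 415. -385.   30.]
[380 230  27  26 392] [477. -74.  30.] [ 404. -150.   30.]
[177 238  25  28 397] [442. 511.  30.] [364. 433.  30.]
```

Call:
send_rows:
  series:
    - [[0,-3,10],[0,0,0],0]
    - [[0,0,16],[0,0,0],0]
    - [[0,0,16],[0,0,0],0]
    - [[0,0,12],[0,0,0],0]
    - [[0,0,7],[0,0,0],0]
    - [[0,0,3],[0,0,0],0]
    - [[0,0,2],[0,0,0],0]
    - [[0,0,0],[0,0,0],0]

```text
clock: 5.95
position: [484.2, -4.2, 144.5]
ee_rot: [1.0, 0.013, 0.0, -0.0]
contact_force: [0.7, -0.6, -8.4]
gripper_width: 14.0
grasp_force: 58.6
```

Call:
send_rows:
  series:
    - [[0,0,2],[0,0,0],0]
    - [[0,0,0],[0,0,0],0]

```text
clock: 6.15
position: [484.8, -4.3, 143.4]
ee_rot: [1.0, 0.013, 0.001, -0.0]
contact_force: [0.6, 0.3, -3.0]
gripper_width: 13.8
grasp_force: 59.1
```

Call:
send_rows:
  series:
    - [[0,0,1],[0,0,0],0]
    - [[0,0,0],[0,0,0],20]
    - [[0,0,0],[0,0,0],34]
    - [[0,0,0],[0,0,0],34]
    - [[0,0,-10],[0,0,0],34]
    - [[0,0,-40],[0,0,0],50]
    - [[0,0,-45],[0,0,0],85]
    - [[0,0,-20],[0,0,0],85]

```text
clock: 6.95
position: [485.9, -4.4, 261.6]
ee_rot: [1.0, 0.013, 0.004, -0.0]
contact_force: [-0.6, 0.5, -0.5]
gripper_width: 75.9
grasp_force: 0.0
```

Run:
```python
from h import *
for n in("top","side"): cv2.imwrite(f"pics/{n}5.png",get_image(n)[:,:,::-1])
st()
a=cv2.imread("pics/top5.png")[185:270,210:270]; b=cv2.imread("pics/side5.png")[165:270,205:305]
cv2.imwrite("pics/c5.png",np.hstack([cv2.resize(a,(424,600),interpolation=cv2.INTER_CUBIC),cv2.copyMakeBorder(cv2.resize(b,(376,395),interpolation=cv2.INTER_CUBIC),0,205,0,0,cv2.BORDER_CONSTANT)]))
```

```text
t 7.05 p [486.1  -4.1 261. ] toolx 0.0257 z [ 0.009  0.002 -1.   ] w 84.9 F [ 0.3  0.4 -0. ] g 0.0 j [ 0.33  0.12 -0.28  0.   -1.16  1.27]
```

View pics/c5.png

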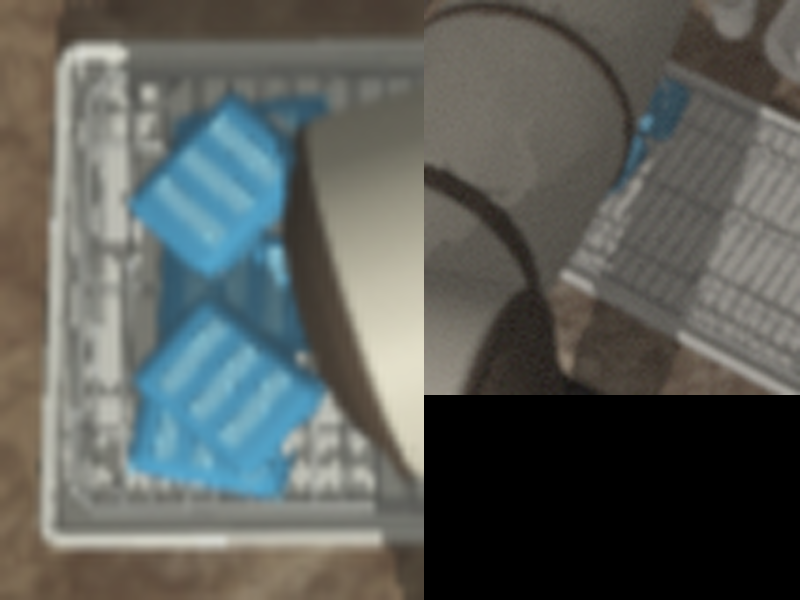

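Top-view crop: pack A is on top with corners at about (130,205), (232,95), (292,165) and (210,278). Pack C is also on top, with corners at (138,380), (213,300), (325,385) and (228,468). The arm hides the right part. Now I'll work out their world poses.

Run:
```python
from h import *
k=424/60;T=lambda q:(210+q[0]/k-.43,185+q[1]/k-.43)
for nm,Q in(("A",((130,205),(232,95),(292,165),(210,278))),("C",((138,380),(213,300),(325,385),(228,468)))):
    W=np.array([onz("top",T(q),82)[:2] for q in Q]);e=np.diff(np.vstack([W,W[:1]]),axis=0)
    print(nm,W.mean(0).round(1),"diag mids",((W[0]+W[2])/2).round(1),((W[1]+W[3])/2).round(1),np.linalg.norm(e,axis=1).round(1),np.degrees(np.arctan2(e[:,1],e[:,0])).round(1))
```

```text
A [516.3 324.3] diag mids [516.5 326.2] [516.2 322.3] [58.7 37.5 54.4 43.6] [ -39.9 -137.5  146.9   49.6]
C [438.6 315.9] diag mids [438.9 313.8] [438.4 318. ] [42.  55.8 48.6 49.7] [ -40.6 -125.4  132.5   48. ]
```

Call:
send_rows:
  series:
    - [[4.8,-41,0],[0,0,0],80]
    - [[4.8,-41,0],[0,0,0],80]
    - [[4.8,-41,0],[0,0,0],75]
    - [[4.8,-41,0],[0,0,0],75]
    - [[4.8,-41,0],[0,0,0],75]
    - [[4.8,-41,0],[0,0,0],75]
    - [[4.8,-41,0],[0,0,0],75]
    - [[4.8,-41,0],[0,0,0],75]

```text
clock: 7.85
position: [513.5, 325.8, 255.5]
ee_rot: [1.0, 0.013, -0.001, 0.001]
contact_force: [0.5, -1.0, 0.6]
gripper_width: 74.9
grasp_force: 0.0
```

Call:
send_rows:
  series:
    - [[0,0,25],[0,0,0.121],72]
    - [[0,0,25],[0,0,0.121],72]
    - [[0,0,25],[0,0,0.121],72]
    - [[0,0,25],[0,0,0.121],72]
    - [[0,0,0],[0,0,0.121],72]
    - [[0,0,0],[0,0,0.121],72]
    - [[0,0,0],[0,0,0],72]
    - [[0,0,0],[0,0,0],72]

```text
clock: 8.65
position: [513.8, 324.2, 155.9]
ee_rot: [0.94, -0.342, -0.0, 0.0]
contact_force: [-1.2, 0.2, -0.9]
gripper_width: 72.3
grasp_force: 0.0
```

```bash
python3 -c "
from h import *
st()"
```

```text
t 8.65 p [513.8 324.2 155.9] toolx -0.6983 z [-0.001 -0.001 -1.   ] w 72.3 F [-1.2  0.2 -0.9] g 0.0 j [ 0.83  0.42 -0.14 -0.   -1.01  0.04]
```

Call:
send_rows:
  series:
    - [[1,-2,35],[0,0,0],72]
    - [[0,0,35],[0,0,0],72]
    - [[0,0,18],[0,0,0],72]
    - [[0,0,10],[0,0,0],72]
    - [[0,0,4],[0,0,0],72]
    - [[0,0,0],[0,0,0],50]
    - [[0,0,0],[0,0,0],30]
    - [[0,0,0],[0,0,0],20]

```text
clock: 9.45
position: [516.7, 326.0, 55.7]
ee_rot: [0.939, -0.343, 0.001, -0.001]
contact_force: [-0.5, 1.2, 4.4]
gripper_width: 47.1
grasp_force: 63.1
```

Call:
send_rows:
  series:
    - [[0,0,0],[0,0,0],20]
    - [[0,0,-5],[0,0,0],20]
    - [[0,0,-20],[0,0,0],20]
    - [[0,0,-35],[0,0,0],20]
    - [[0,0,0],[0,0,0],20]

```text
clock: 9.95
position: [518.6, 327.2, 119.5]
ee_rot: [0.939, -0.343, 0.003, -0.004]
contact_force: [-0.1, 1.0, -0.0]
gripper_width: 46.7
grasp_force: 62.3
```

```bash
python3 -c "
from h import *
st()"
```

```text
t 9.95 p [518.6 327.2 119.5] toolx -0.6996 z [ 0.008  0.006 -1.   ] w 46.7 F [-0.1  1.  -0. ] g 62.3 j [ 0.83  0.46 -0.18  0.   -0.93  0.04]
```

Call:
send_rows:
  series:
    - [[0,0,0],[0,0,0.141],20]
    - [[0,0,0],[0,0,0.141],20]
    - [[0,0,0],[0,0,0.141],20]
    - [[0,0,0],[0,0,0.141],20]
    - [[0,0,0],[0,0,0.141],20]
    - [[0,0,0],[0,0,0.14],20]
    - [[20,-1,0],[0,0,0],20]
    - [[40,-1,0],[0,0,0],20]

```text
clock: 10.75
position: [519.5, 265.9, 113.9]
ee_rot: [0.718, -0.696, 0.0, -0.0]
contact_force: [0.3, -1.3, -0.7]
gripper_width: 46.8
grasp_force: 62.1
```

Call:
send_rows:
  series:
    - [[40,-1,0],[0,0,0],20]
    - [[40,-1,0],[0,0,0],20]
    - [[40,-2,0],[0,0,0],20]
    - [[19,-2,0],[0,0,0],20]
    - [[0,0,20],[0,0,0],20]
    - [[0,0,20],[0,0,0],20]
    - [[0,0,20],[0,0,0],20]
    - [[0,0,0],[0,0,0],20]

```text
clock: 11.55
position: [526.5, 124.6, 51.7]
ee_rot: [0.716, -0.698, -0.001, 0.003]
contact_force: [0.2, -0.7, -1.0]
gripper_width: 47.1
grasp_force: 62.2
```

```bash
python3 -c "
from h import *
st()"
```

```text
t 11.55 p [526.5 124.6  51.7] toolx -1.5461 z [-0.006 -0.003 -1.   ] w 47.1 F [ 0.2 -0.7 -1. ] g 62.2 j [ 0.53  0.45 -0.41 -0.   -0.72 -0.51]
```

Call:
send_rows:
  series:
    - [[-3,-5,8],[0,0,0],20]
    - [[0,0,10],[0,0,0],20]
    - [[0,0,4],[0,0,0],20]
    - [[0,0,2],[0,0,0],20]
    - [[0,0,0],[0,0,0],20]

```text
clock: 12.05
position: [533.9, 129.7, 30.2]
ee_rot: [0.716, -0.698, -0.0, 0.0]
contact_force: [-0.3, 0.5, -0.8]
gripper_width: 47.1
grasp_force: 62.2
```

```bash
python3 -c "
from h import *
st()"
```

```text
t 12.05 p [533.9 129.7  30.2] toolx -1.5456 z [-0. -0. -1.] w 47.1 F [-0.3  0.5 -0.8] g 62.2 j [ 0.53  0.49 -0.42  0.   -0.67 -0.51]
```

Call:
send_rows:
  series:
    - [[1,2,2],[0,0,0],20]
    - [[0,0,1],[0,0,0],20]
    - [[0,0,0],[0,0,0],20]

```text
clock: 12.35
position: [531.9, 128.6, 27.4]
ee_rot: [0.716, -0.698, 0.0, -0.0]
contact_force: [0.3, -0.2, -0.9]
gripper_width: 47.2
grasp_force: 62.2
```

Call:
send_rows:
  series:
    - [[0,0,1],[0,0,0],20]
    - [[0,0,1],[0,0,0],20]
    - [[0,0,0],[0,0,0],20]

```text
clock: 12.65
position: [532.1, 128.7, 25.7]
ee_rot: [0.716, -0.698, 0.0, -0.0]
contact_force: [-1.3, 0.2, 2.9]
gripper_width: 46.7
grasp_force: 62.4
```

Call:
send_rows:
  series:
    - [[0,0,0],[0,0,0],56]
    - [[0,0,0],[0,0,0],68]
    - [[0,0,-10],[0,0,0],70]
    - [[0,0,-40],[0,0,0],72]
    - [[0,0,-45],[0,0,0],72]
    - [[-38,17.7,0],[0,0,0],72]
    - [[-38,17.7,0],[0,0,0],72]
    - [[-38,17.7,0],[0,0,0],72]

```text
clock: 13.45
position: [475.7, 242.3, 121.7]
ee_rot: [0.715, -0.699, 0.0, -0.001]
contact_force: [0.5, -0.1, 0.1]
gripper_width: 72.1
grasp_force: 0.0
```

Call:
send_rows:
  series:
    - [[-38,17.7,0],[0,0,0],72]
    - [[-38,17.7,0],[0,0,0],72]
    - [[0,0,0],[0,0,0.141],72]
    - [[0,0,0],[0,0,0.141],72]
    - [[0,0,0],[0,0,0.141],72]
    - [[0,0,0],[0,0,0.141],72]
    - [[0,0,0],[0,0,0.141],72]
    - [[0,0,0],[0,0,0],72]

```text
clock: 14.25
position: [438.8, 316.4, 121.0]
ee_rot: [-0.431, 0.902, 0.0, 0.0]
contact_force: [0.0, -0.4, -0.1]
gripper_width: 72.1
grasp_force: 0.0
```

```bash
python3 -c "
from h import *
st()"
```

```text
t 14.25 p [438.8 316.4 121. ] toolx -2.2504 z [ 0.001  0.001 -1.   ] w 72.1 F [ 0.  -0.4 -0.1] g 0.0 j [ 0.92  0.35 -0.35  0.   -0.87 -1.6 ]
```

Call:
send_rows:
  series:
    - [[0,0,30],[0,0,0],72]
    - [[0,0,22],[0,0,0],72]
    - [[0,0,10],[0,0,0],72]
    - [[0,0,4],[0,0,0],72]
    - [[0,0,0],[0,0,0],50]
    - [[0,0,0],[0,0,0],30]
    - [[0,0,0],[0,0,0],20]
    - [[0,0,0],[0,0,0],20]

```text
clock: 15.05
position: [439.4, 317.1, 55.5]
ee_rot: [-0.431, 0.902, 0.0, 0.001]
contact_force: [0.2, 0.6, 4.3]
gripper_width: 47.0
grasp_force: 62.4
```

Call:
send_rows:
  series:
    - [[0,0,-5],[0,0,0],20]
    - [[0,0,-20],[0,0,0],20]
    - [[0,0,-35],[0,0,0],20]
    - [[0,0,0],[0,0,-0.141],20]
    - [[0,0,0],[0,0,-0.141],20]
    - [[0,0,0],[0,0,-0.141],20]
    - [[0,0,0],[0,0,-0.141],20]
    - [[0,0,0],[0,0,-0.141],20]

```text
clock: 15.85
position: [438.5, 316.0, 114.4]
ee_rot: [0.718, -0.696, -0.0, 0.0]
contact_force: [0.3, -0.3, -0.5]
gripper_width: 46.9
grasp_force: 61.7
```

```bash
python3 -c "
from h import *
st()"
```

```text
t 15.85 p [438.5 316.  114.4] toolx -1.5402 z [-0.001 -0.    -1.   ] w 46.9 F [ 0.3 -0.3 -0.5] g 61.7 j [ 0.92  0.36 -0.36 -0.   -0.85 -0.89]
```

Call:
send_rows:
  series:
    - [[20,0,0],[0,0,0],20]
    - [[38,0,0],[0,0,0],20]
    - [[38,0,0],[0,0,0],20]
    - [[38,0,0],[0,0,0],20]
    - [[38,0,0],[0,0,0],20]
    - [[18,0,10],[0,0,0],20]
    - [[0,0,30],[0,0,0],20]
    - [[0,0,25],[0,0,0],20]

```text
clock: 16.65
position: [443.0, 124.6, 49.1]
ee_rot: [0.714, -0.7, -0.0, -0.0]
contact_force: [0.7, 0.4, -0.7]
gripper_width: 47.1
grasp_force: 61.9
```

Call:
send_rows:
  series:
    - [[0,0,15],[0,0,0],20]
    - [[0,0,4],[0,0,0],20]
    - [[0,0,0],[0,0,0],20]

```text
clock: 16.95
position: [443.1, 125.7, 30.1]
ee_rot: [0.715, -0.699, -0.0, 0.001]
contact_force: [0.9, -0.6, -0.7]
gripper_width: 47.1
grasp_force: 61.9
```

```bash
python3 -c "
from h import *
st()"
```

```text
t 16.95 p [443.1 125.7  30.1] toolx -1.5472 z [-0.001 -0.001 -1.   ] w 47.1 F [ 0.9 -0.6 -0.7] g 61.9 j [ 0.63  0.38 -0.63  0.   -0.56 -0.61]
```

Lower to contact, release, and rise clear. I'll rise with the arm on the right so that the heap can be seen.

Call:
send_rows:
  series:
    - [[0,0,2],[0,0,0],20]
    - [[0,0,1.5],[0,0,0],20]
    - [[0,0,1],[0,0,0],20]
    - [[0,0,0],[0,0,0],20]

```text
clock: 17.35
position: [443.6, 126.5, 26.1]
ee_rot: [0.716, -0.698, 0.0, -0.0]
contact_force: [-0.4, 0.5, -0.9]
gripper_width: 46.8
grasp_force: 61.9
```

Call:
send_rows:
  series:
    - [[0,0,0],[0,0,0],56]
    - [[0,0,0],[0,0,0],68]
    - [[0,0,-10],[0,0,0],70]
    - [[0,0,-40],[0,0,0],72]
    - [[0,0,-45],[0,0,0],72]
    - [[0,0,-45],[0,0,0],72]
    - [[40,0,-40],[0,0,0],72]
    - [[40,0,0],[0,0,0],72]

```text
clock: 18.15
position: [448.6, 52.1, 207.7]
ee_rot: [0.717, -0.697, 0.003, -0.006]
contact_force: [2.1, 0.4, -0.0]
gripper_width: 72.1
grasp_force: 0.0
```

Call:
send_rows:
  series:
    - [[45,0,0],[0,0,0],72]
    - [[45,0,0],[0,0,0],72]
    - [[45,0,0],[0,0,0],72]
    - [[0,0,0],[0,0,0],72]

```text
clock: 18.55
position: [448.1, -87.8, 201.9]
ee_rot: [0.714, -0.701, 0.0, -0.0]
contact_force: [0.2, -0.0, -0.4]
gripper_width: 72.0
grasp_force: 0.0
```

Run:
```python
from h import *
for n in("top","side"): cv2.imwrite(f"pics/{n}6.png",get_image(n)[:,:,::-1])
st()
a=cv2.imread("pics/top6.png")[185:270,210:345]; b=cv2.imread("pics/side6.png")[165:245,205:305]
cv2.imwrite("pics/c6.png",cv2.resize(a,None,fx=5.9,fy=5.9,interpolation=cv2.INTER_CUBIC))
```

```text
t 18.65 p [448.5 -84.9 201.8] toolx -1.5486 z [ 0.001  0.    -1.   ] w 71.9 F [0.4 0.5 0.1] g 0.0 j [ 0.17  0.12 -0.43 -0.   -1.02 -0.15]
```

View pics/c6.png

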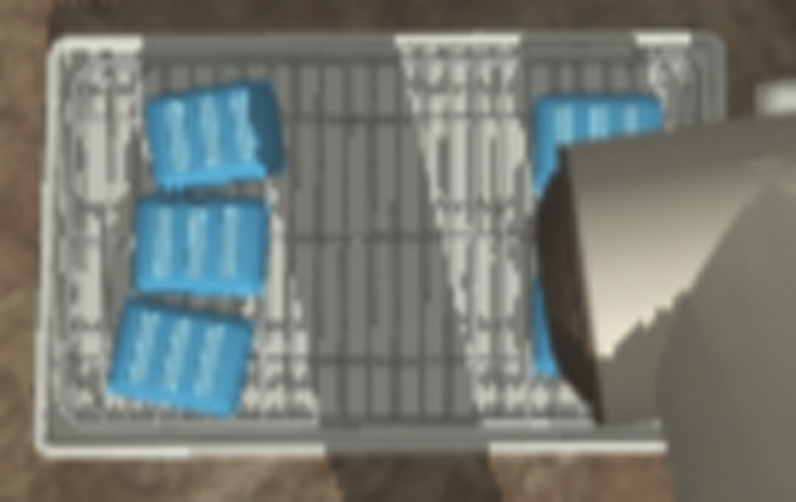

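Top view: the packs on the left end lie flat with centres at crop (210,136), (202,247) and (181,355), all separate. Two placed packs show on the right at (598,140) and (540,320), partly hidden by the arm.

Run:
```python
from h import *
k=5.9;T=lambda q:(210+q[0]/k-.42,185+q[1]/k-.42)
im=cv2.imread("pics/top6.png");hs=cv2.cvtColor(im,cv2.COLOR_BGR2HSV)
def rep(nm,W):
    e=np.diff(np.vstack([W,W[:1]]),axis=0);a=np.degrees(np.arctan2(e[:,1],e[:,0]))%180
    print(nm,W.mean(0).round(1),np.linalg.norm(e,axis=1).round(1),a.round(1))
for nm,Q in(("B1",((147,97),(264,82),(274,178),(160,190))),("B2",((140,200),(267,202),(264,292),(134,292))),("B3",((132,300),(252,320),(238,413),(108,390)))):
    rep(nm,np.array([onz("top",T(q),52)[:2] for q in Q]))
m=cv2.inRange(hs,(90,110,60),(112,255,255))
m=cv2.resize(m,None,fx=4,fy=4,interpolation=cv2.INTER_LINEAR);m=((m>127)*255).astype(np.uint8)
m[:, :4*226]=0; m[:,4*345:]=0; m[:4*190]=0; m[4*265:]=0
m=cv2.erode(m,np.ones((5,5)))
for c in cv2.findContours(m,cv2.RETR_EXTERNAL,cv2.CHAIN_APPROX_NONE)[0]:
    if cv2.contourArea(c)>800:
        b=cv2.boxPoints(cv2.minAreaRect(c))/4-.375
        rep("mask",np.array([onz("top",q,50)[:2] for q in b]))
# lip corners
for q in((52,40),(722,38),(40,452)): print(onz("top",T(q),19).round(1))
```

```text
B1 [530.4 315.5] [57.3 47.8 55.3 46.5] [98.7  8.7 97.3 11.2]
B2 [476.7 317.4] [61.4 43.6 62.3 44.5] [ 90.3   1.   91.2 179.8]
B3 [424.2 323.4] [58.6 44.5 63.1 43.9] [ 81.8 174.4  81.3 168.5]
mask [423.8 324.3] [43.8 62.  43.8 61.6] [172.2  80.  171.6  80.1]
mask [505.7 316.7] [ 66.3 100.4  65.2 100.5] [91.2  2.9 91.2  3.5]
[583.5 404.4  19. ]
[591.9  66.7  19. ]
[378.4 396.2  19. ]
```

Call:
send_rows:
  series:
    - [[-44.6,-4.2,0],[0,0,0],85]
    - [[-44.6,-4.2,0],[0,0,0],85]
    - [[-44.6,-4.2,0],[0,0,0],85]
    - [[-44.6,-4.2,0],[0,0,0],85]
    - [[-44.6,-4.2,0],[0,0,0],85]
    - [[-44.6,-4.2,0],[0,0,0],85]
    - [[-44.6,-4.2,0],[0,0,0],85]
    - [[-44.6,-4.2,0],[0,0,0],85]

```text
clock: 19.45
position: [472.2, 277.0, 201.8]
ee_rot: [0.717, -0.697, -0.0, -0.0]
contact_force: [1.2, -0.8, 0.6]
gripper_width: 84.9
grasp_force: 0.0
```

Call:
send_rows:
  series:
    - [[-44.6,-4.2,0],[0,0,0],85]
    - [[0,0,10],[0,0,-0.141],85]
    - [[0,0,10],[0,0,-0.141],85]
    - [[0,0,10],[0,0,-0.141],85]
    - [[0,0,10],[0,0,-0.141],85]
    - [[0,0,10],[0,0,-0.141],85]
    - [[0,0,10],[0,0,-0.141],85]
    - [[0,0,10],[0,0,-0.141],85]

```text
clock: 20.25
position: [475.4, 319.8, 131.2]
ee_rot: [0.962, -0.272, 0.0, -0.0]
contact_force: [0.2, 0.8, 0.4]
gripper_width: 85.3
grasp_force: 0.0
```

Call:
send_rows:
  series:
    - [[0,0,10],[0,0,-0.141],85]
    - [[0,0,10],[0,0,-0.141],85]
    - [[0,0,10],[0,0,-0.141],85]
    - [[0,0,0],[0,0,-0.141],85]
    - [[0,0,0],[0,0,0],85]
    - [[0,0,0],[0,0,0],85]

```text
clock: 20.85
position: [476.0, 319.5, 101.6]
ee_rot: [1.0, 0.002, 0.0, -0.0]
contact_force: [-0.0, 0.9, 0.5]
gripper_width: 85.0
grasp_force: 0.0
```

```bash
python3 -c "
from h import *
st()"
```

```text
t 20.85 p [476.  319.5 101.6] toolx 0.0042 z [ 0.001  0.    -1.   ] w 85.0 F [-0.   0.9  0.5] g 0.0 j [ 0.87  0.42 -0.29  0.   -0.86  0.7 ]
```

Call:
send_rows:
  series:
    - [[1,2,30],[0,0,0],85]
    - [[0,0,25],[0,0,0],85]
    - [[0,0,12],[0,0,0],85]
    - [[0,0,6],[0,0,0],85]
    - [[0,0,3],[0,0,0],85]
    - [[0,0,0],[0,0,0],85]

```text
clock: 21.45
position: [477.9, 316.8, 25.7]
ee_rot: [1.0, 0.003, 0.0, -0.0]
contact_force: [0.3, 0.1, 0.7]
gripper_width: 84.9
grasp_force: 0.0
```

Call:
send_rows:
  series:
    - [[0,0,0],[0,0,0],60]
    - [[0,0,0],[0,0,0],40]
    - [[0,0,0],[0,0,0],30]
    - [[0,0,0],[0,0,0],30]

```text
clock: 21.85
position: [478.3, 317.2, 26.6]
ee_rot: [1.0, 0.003, 0.001, -0.001]
contact_force: [-1.2, 0.7, 6.5]
gripper_width: 63.0
grasp_force: 67.9
```

Call:
send_rows:
  series:
    - [[0,0,-5],[0,0,0],30]
    - [[0,0,-20],[0,0,0],30]
    - [[0,0,-20],[0,0,0],30]
    - [[2,20,0],[0,0,0],30]
    - [[3,36,0],[0,0,0],30]
    - [[3,30,0],[0,0,-0.021],30]
    - [[0,0,15],[0,0,0],30]
    - [[0,0,18],[0,0,0],30]

```text
clock: 22.65
position: [485.8, 228.3, 37.0]
ee_rot: [1.0, 0.012, 0.0, -0.0]
contact_force: [1.0, 1.0, -1.3]
gripper_width: 62.5
grasp_force: 67.3
```

Call:
send_rows:
  series:
    - [[0,0,6],[0,0,0],30]
    - [[0,0,0],[0,0,0],30]

```text
clock: 22.85
position: [485.0, 229.0, 29.8]
ee_rot: [1.0, 0.013, -0.001, 0.001]
contact_force: [0.6, -0.0, -0.1]
gripper_width: 62.5
grasp_force: 67.2
```

```bash
python3 -c "
from h import *
st()"
```

```text
t 22.85 p [485.  229.   29.8] toolx 0.0254 z [-0.003 -0.002 -1.   ] w 62.5 F [ 0.6 -0.  -0.1] g 67.2 j [ 0.74  0.47 -0.45 -0.   -0.65  0.85]
```

Call:
send_rows:
  series:
    - [[0,-2,2],[0,0,0],30]
    - [[0,0,1.5],[0,0,0],30]
    - [[0,0,0],[0,0,0],30]
    - [[0,0,0],[0,0,72],72]

```text
clock: 23.25
position: [486.1, 232.8, 28.1]
ee_rot: [0.998, -0.063, 0.0, -0.0]
contact_force: [0.6, 0.4, 0.1]
gripper_width: 72.2
grasp_force: 0.0
```

I mistyped the last row: I put a turn in it, and it was capped at 8.6° as the fingers opened. I'll rise, check the pack's yaw later from a clear view and mend it if needed. Next is the far-left pack.

Call:
send_rows:
  series:
    - [[0,0,0],[0,0,0],80]
    - [[0,0,-10],[0,0,0],85]
    - [[0,0,-30],[0,0,0],85]
    - [[0,0,-40],[0,0,0],85]
    - [[0,0,0],[0,0,-0.133],85]
    - [[0,0,0],[0,0,-0.133],85]
    - [[28,-38,0],[0,0,0],85]
    - [[27.4,-37.7,0],[0,0,0],85]

```text
clock: 24.05
position: [530.6, 315.5, 109.6]
ee_rot: [0.997, 0.072, 0.001, -0.0]
contact_force: [0.8, 0.6, 0.3]
gripper_width: 85.2
grasp_force: 0.0
```

Call:
send_rows:
  series:
    - [[0,0,0],[0,0,0],85]
    - [[0,0,0],[0,0,0],85]

```text
clock: 24.25
position: [530.0, 315.8, 107.8]
ee_rot: [0.997, 0.072, -0.0, -0.0]
contact_force: [0.1, -1.3, -0.3]
gripper_width: 85.0
grasp_force: 0.0
```

```bash
python3 -c "
from h import *
st()"
```

```text
t 24.25 p [530.  315.8 107.8] toolx 0.1447 z [-0.  0. -1.] w 85.0 F [ 0.1 -1.3 -0.3] g 0.0 j [ 0.8   0.48 -0.17 -0.   -0.92  0.92]
```

Call:
send_rows:
  series:
    - [[0,0,35],[0,0,0],85]
    - [[0,0,28],[0,0,0],85]
    - [[0,0,11],[0,0,0],85]
    - [[0,0,6],[0,0,0],85]
    - [[0,0,2],[0,0,0],85]
    - [[0,0,0],[0,0,0],85]

```text
clock: 24.85
position: [530.6, 315.5, 26.8]
ee_rot: [0.997, 0.071, 0.001, -0.001]
contact_force: [-0.2, 0.3, -0.5]
gripper_width: 85.3
grasp_force: 0.0
```

Call:
send_rows:
  series:
    - [[0,0,0],[0,0,0],60]
    - [[0,0,0],[0,0,0],40]
    - [[0,0,0],[0,0,0],30]
    - [[0,0,0],[0,0,0],30]

```text
clock: 25.25
position: [531.0, 316.0, 27.5]
ee_rot: [0.997, 0.071, 0.001, -0.001]
contact_force: [-0.3, 0.2, 6.6]
gripper_width: 62.6
grasp_force: 65.9
```

Call:
send_rows:
  series:
    - [[0,0,-5],[0,0,0],30]
    - [[0,0,-15],[0,0,0],30]
    - [[0,0,0],[0,0,0.118],30]
    - [[-4,-20,0],[0,0,0],30]
    - [[0,0,0],[0,0,0],30]
    - [[0,0,12],[0,0,0],30]
    - [[0,0,5],[0,0,0],30]
    - [[0,0,0],[0,0,0],30]

```text
clock: 26.05
position: [525.0, 334.6, 27.7]
ee_rot: [1.0, 0.012, -0.001, 0.001]
contact_force: [-0.5, 0.2, -0.8]
gripper_width: 63.1
grasp_force: 65.2
```

```bash
python3 -c "
from h import *
st()"
```

```text
t 26.05 p [525.  334.6  27.7] toolx 0.0247 z [-0.001 -0.001 -1.   ] w 63.1 F [-0.5  0.2 -0.8] g 65.2 j [ 0.83  0.59 -0.23 -0.   -0.76  0.77]
```

Call:
send_rows:
  series:
    - [[1,-1,1.5],[0,0,0],30]
    - [[0,0,0],[0,0,0],30]
    - [[0,0,0],[0,0,0],72]
    - [[0,0,0],[0,0,0],85]
    - [[0,0,-15],[0,0,0],85]
    - [[0,0,-30],[0,0,0],85]
    - [[0,0,-35],[0,0,0],85]
    - [[0,0,0],[0,0,0.095],85]

```text
clock: 26.85
position: [529.4, 338.2, 112.3]
ee_rot: [0.999, -0.036, 0.004, -0.003]
contact_force: [0.4, 0.9, 0.1]
gripper_width: 85.0
grasp_force: 0.0
```

Call:
send_rows:
  series:
    - [[0,0,0],[0,0,0.095],85]
    - [[-33,9.3,0],[0,0,0],85]
    - [[-33,9.3,0],[0,0,0],85]
    - [[-32.7,9.4,0],[0,0,0],85]
    - [[0,0,0],[0,0,0],85]
    - [[0,0,0],[0,0,0],85]

```text
clock: 27.45
position: [424.6, 325.1, 107.4]
ee_rot: [0.997, -0.082, 0.0, -0.0]
contact_force: [0.3, 0.1, 0.4]
gripper_width: 84.9
grasp_force: 0.0
```

```bash
python3 -c "
from h import *
st()"
```

```text
t 27.45 p [424.6 325.1 107.4] toolx -0.1645 z [ 0.001  0.001 -1.   ] w 84.9 F [0.3 0.1 0.4] g 0.0 j [ 0.96  0.36 -0.38  0.   -0.83  0.45]
```

Call:
send_rows:
  series:
    - [[0,0,35],[0,0,0],85]
    - [[0,0,28],[0,0,0],85]
    - [[0,0,11],[0,0,0],85]
    - [[0,0,5],[0,0,0],85]
    - [[0,0,2],[0,0,0],85]
    - [[0,0,0],[0,0,0],85]

```text
clock: 28.05
position: [425.3, 325.4, 26.8]
ee_rot: [0.997, -0.083, 0.001, -0.001]
contact_force: [0.3, 0.1, 0.2]
gripper_width: 84.9
grasp_force: 0.0
```

Call:
send_rows:
  series:
    - [[0,0,0],[0,0,0],60]
    - [[0,0,0],[0,0,0],40]
    - [[0,0,0],[0,0,0],30]
    - [[0,0,0],[0,0,0],30]

```text
clock: 28.45
position: [425.2, 325.6, 27.6]
ee_rot: [0.997, -0.082, 0.001, -0.001]
contact_force: [-0.0, -0.3, 6.1]
gripper_width: 62.6
grasp_force: 67.6
```

Call:
send_rows:
  series:
    - [[0,0,-5],[0,0,0],30]
    - [[0,0,-15],[0,0,0],30]
    - [[0,0,0],[0,0,-0.095],30]
    - [[0,0,0],[0,0,-0.095],30]
    - [[14,-8,0],[0,0,0],30]
    - [[0,0,0],[0,0,0],30]
    - [[0,0,12],[0,0,0],30]
    - [[0,0,5],[0,0,0],30]

```text
clock: 29.25
position: [437.1, 331.8, 27.6]
ee_rot: [1.0, 0.012, -0.001, 0.001]
contact_force: [-4.0, -1.3, 14.5]
gripper_width: 62.8
grasp_force: 69.4
```

Call:
send_rows:
  series:
    - [[0,0,0],[0,0,0],30]

```text
clock: 29.35
position: [437.4, 332.2, 28.2]
ee_rot: [1.0, 0.012, -0.001, 0.001]
contact_force: [-0.5, 0.4, -0.3]
gripper_width: 63.0
grasp_force: 66.9
```

```bash
python3 -c "
from h import *
st()"
```

```text
t 29.35 p [437.4 332.2  28.2] toolx 0.0241 z [-0.002 -0.002 -1.   ] w 63.0 F [-0.5  0.4 -0.3] g 66.9 j [ 0.94  0.49 -0.42 -0.   -0.67  0.65]
```

Call:
send_rows:
  series:
    - [[1,-1,1.5],[0,0,0],30]
    - [[0,0,0],[0,0,0],30]
    - [[0,0,0],[0,0,0],72]
    - [[0,0,0],[0,0,0],85]
    - [[0,0,-15],[0,0,0],85]
    - [[0,0,-45],[0,0,0],85]
    - [[0,0,-45],[0,0,0],85]
    - [[0,0,-45],[0,0,0],85]

```text
clock: 30.15
position: [439.3, 334.0, 179.1]
ee_rot: [1.0, 0.012, -0.0, 0.0]
contact_force: [1.4, 0.5, -0.4]
gripper_width: 85.0
grasp_force: 0.0
```

Call:
send_rows:
  series:
    - [[-28,-33,-5],[0,0,0],85]
    - [[-28,-33,-5],[0,0,0],85]
    - [[-28,-33,-5],[0,0,0],85]
    - [[-28,-33,-5],[0,0,0],85]
    - [[-28,-33,-5],[0,0,0],85]
    - [[-28,-33,0],[0,0,0],85]
    - [[-28,-33,0],[0,0,0],85]
    - [[-28,-33,0],[0,0,0],85]

```text
clock: 30.95
position: [207.6, 593.9, 202.6]
ee_rot: [1.0, 0.012, 0.0, -0.0]
contact_force: [0.5, 1.1, -0.5]
gripper_width: 85.3
grasp_force: 0.0
```

```bash
cat > m.py <<'E'
from h import *
import sys
tag=sys.argv[1]
for n in("top","side"): cv2.imwrite(f"pics/{n}{tag}.png",get_image(n)[:,:,::-1])
st()
im=cv2.imread(f"pics/top{tag}.png");hs=cv2.cvtColor(im,cv2.COLOR_BGR2HSV)
m=cv2.inRange(hs,(90,110,60),(112,255,255));m=cv2.resize(m,None,fx=4,fy=4,interpolation=cv2.INTER_LINEAR);m=((m>127)*255).astype(np.uint8)
m[:,:4*222]=0;m[:,4*333:]=0;m[:4*190]=0;m[4*265:]=0
for c in cv2.findContours(m,cv2.RETR_EXTERNAL,cv2.CHAIN_APPROX_NONE)[0]:
    if cv2.contourArea(c)>800:
        W=np.array([onz("top",q,50)[:2] for q in cv2.boxPoints(cv2.minAreaRect(c))/4-.375]).astype(np.float32)
        (cx,cy),s,a=cv2.minAreaRect(W);w=W.mean(0)-[485,231];e=np.array([[1,.026],[-.026,1]])
        e=e@w;print("pack world",W.mean(0).round(1),"rack",e.round(1),np.round(s,1),round(a,1))
a=im[170:280,205:405];b=cv2.imread(f"pics/side{tag}.png")[165:275,205:405]
cv2.imwrite(f"pics/c{tag}.png",np.vstack([cv2.resize(q,(545,300),interpolation=cv2.INTER_CUBIC) for q in(a,b)]))
E
python3 m.py 7
```

```text
t 31.05 p [205.8 596.1 201.7] toolx 0.0292 z [-0.     0.001 -1.   ] w 85.3 F [ 1.1 -0.9 -1.5] g 0.0 j [ 1.49  0.41 -0.02 -0.   -1.13  0.11]
pack world [436.5 333. ] rack [-45.9 103.2] [44.4 63.1] 1.2
pack world [443.7 123.9] rack [ -44.1 -106.1] [44.5 61.8] 1.2
pack world [485.5 233.2] rack [0.6 2.2] [48.1 63. ] 1.2
pack world [525.3 333.9] rack [ 42.9 101.9] [45.8 61.2] 1.2
pack world [531.2 127.3] rack [  43.5 -104.9] [48.8 59.9] 1.2
```

View pics/c7.png

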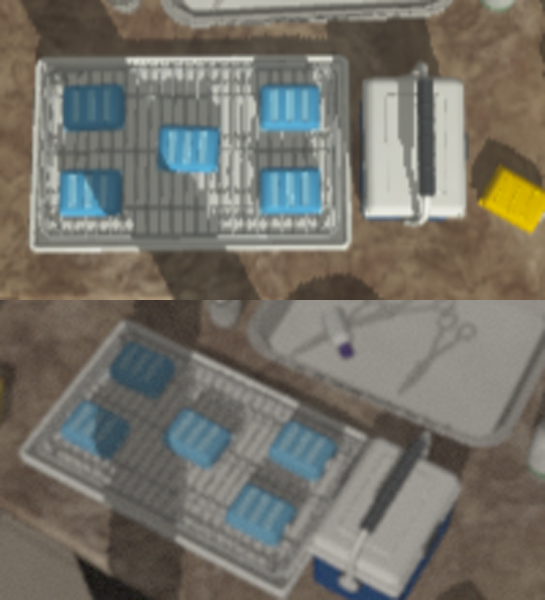

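All five packs lie flat in the layout and the carrier stands upright beside the rack. The centre pack sits about 2 mm to the left and is slightly turned (my typo). Closing the jaws on it and shifting it about 4 mm will square it.

Call:
send_rows:
  series:
    - [[27,37,0],[0,0,0],85]
    - [[27,37,0],[0,0,0],85]
    - [[27,37,0],[0,0,0],85]
    - [[27,37,0],[0,0,0],85]
    - [[27,37,0],[0,0,0],85]
    - [[27,37,0],[0,0,0],85]
    - [[27,37,0],[0,0,0],85]
    - [[27,37,0],[0,0,0],85]

```text
clock: 31.85
position: [433.0, 299.7, 202.7]
ee_rot: [1.0, 0.012, 0.0, -0.0]
contact_force: [1.8, 0.3, -0.3]
gripper_width: 85.4
grasp_force: 0.0
```

Call:
send_rows:
  series:
    - [[27,37,10],[0,0,0],85]
    - [[26,38,20],[0,0,0],85]
    - [[0,0,40],[0,0,0],85]
    - [[0,0,30],[0,0,0],85]
    - [[0,0,0],[0,0,0],85]
    - [[0,0,0],[0,0,0],85]

```text
clock: 32.45
position: [487.3, 228.2, 103.2]
ee_rot: [1.0, 0.012, 0.0, 0.0]
contact_force: [-0.5, 0.3, 0.8]
gripper_width: 85.1
grasp_force: 0.0
```

```bash
python3 -c "
from h import *
st()"
```

```text
t 32.45 p [487.3 228.2 103.2] toolx 0.0244 z [ 0.    -0.001 -1.   ] w 85.1 F [-0.5  0.3  0.8] g 0.0 j [ 0.74  0.37 -0.38  0.   -0.82  0.85]
```

Call:
send_rows:
  series:
    - [[-1.5,-4,30],[0,0,0],85]
    - [[0,0,26],[0,0,0],85]
    - [[0,0,12],[0,0,0],85]
    - [[0,0,6],[0,0,0],85]
    - [[0,0,2],[0,0,0],85]
    - [[0,0,0],[0,0,0],85]

```text
clock: 33.05
position: [485.9, 233.0, 27.8]
ee_rot: [1.0, 0.012, 0.001, -0.001]
contact_force: [1.2, 0.6, 0.1]
gripper_width: 85.2
grasp_force: 0.0
```

Call:
send_rows:
  series:
    - [[0,0,0],[0,0,0],60]
    - [[0,0,0],[0,0,0],40]
    - [[0,0,0],[0,0,0],30]
    - [[0,0,0],[0,0,0],30]

```text
clock: 33.45
position: [486.0, 232.9, 28.3]
ee_rot: [1.0, 0.012, 0.001, -0.001]
contact_force: [-1.1, 0.6, 6.4]
gripper_width: 62.7
grasp_force: 65.8
```

Call:
send_rows:
  series:
    - [[0,0,-5],[0,0,0],30]
    - [[0,3.5,-3],[0,0,0],30]
    - [[0,0,0],[0,0,0],30]
    - [[0,0,5],[0,0,0],30]
    - [[0,0,2.5],[0,0,0],30]
    - [[0,0,0],[0,0,0],30]

```text
clock: 34.05
position: [485.2, 228.7, 28.3]
ee_rot: [1.0, 0.012, -0.0, 0.0]
contact_force: [-3.8, -1.8, 11.0]
gripper_width: 62.8
grasp_force: 66.6
```

```bash
python3 -c "
from h import *
st()"
```

```text
t 34.05 p [485.2 228.7  28.3] toolx 0.0246 z [-0.    -0.001 -1.   ] w 62.8 F [-3.8 -1.8 11. ] g 66.6 j [ 0.74  0.48 -0.45  0.   -0.65  0.85]
```

Down on the wires. Release, rise straight up, retreat and check.

Call:
send_rows:
  series:
    - [[0,0,0],[0,0,0],70]
    - [[0,0,0],[0,0,0],80]
    - [[0,0,-8],[0,0,0],85]
    - [[0,0,-30],[0,0,0],85]
    - [[0,0,-45],[0,0,0],85]
    - [[0,0,-45],[0,0,0],85]
    - [[0,0,-45],[0,0,0],85]
    - [[-20,-30,0],[0,0,0],85]

```text
clock: 34.85
position: [468.8, 259.2, 207.8]
ee_rot: [1.0, 0.01, 0.006, -0.004]
contact_force: [-0.5, 0.8, -0.3]
gripper_width: 84.9
grasp_force: 0.0
```

Call:
send_rows:
  series:
    - [[-27,-37,0],[0,0,0],85]
    - [[-27,-37,0],[0,0,0],85]
    - [[-27,-37,0],[0,0,0],85]
    - [[-27,-37,0],[0,0,0],85]
    - [[-27,-37,0],[0,0,0],85]
    - [[-27,-37,0],[0,0,0],85]
    - [[-27,-37,0],[0,0,0],85]
    - [[-27,-37,0],[0,0,0],85]

```text
clock: 35.65
position: [240.1, 550.3, 200.6]
ee_rot: [1.0, 0.012, 0.0, -0.0]
contact_force: [0.9, -0.1, 0.5]
gripper_width: 85.3
grasp_force: 0.0
```

```bash
python3 m.py 8
python3 - <<'E'
from h import *
# bystanders: difference between first and last top views outside the rack/carrier/arm
d=cv2.absdiff(cv2.imread("pics/top0.png"),cv2.imread("pics/top8.png")).max(2);m=((cv2.GaussianBlur(d,(5,5),0)>25)*255).astype(np.uint8)
k,l,s,c=cv2.connectedComponentsWithStats(m)
print([s[i].tolist() for i in range(1,k) if s[i,4]>25])
E
```

```text
t 35.75 p [238.4 552.9 199.9] toolx 0.0295 z [ 0.     0.001 -1.   ] w 85.3 F [-0.1 -0.6  0.3] g 0.0 j [ 1.43  0.37 -0.1   0.   -1.1   0.17]
pack world [436.5 333. ] rack [-45.9 103.2] [44.4 63.1] 1.2
pack world [443.7 123.9] rack [ -44.1 -106.1] [44.5 61.8] 1.2
pack world [484.2 228.9] rack [-0.9 -2.1] [45.2 65.7] 1.2
pack world [525.3 333.9] rack [ 42.9 101.9] [45.8 61.2] 1.2
pack world [531.2 127.3] rack [  43.5 -104.9] [48.8 59.9] 1.2
[[228, 113, 6, 16, 52], [83, 127, 16, 25, 248], [132, 142, 35, 47, 817], [228, 147, 6, 12, 43], [209, 153, 16, 31, 106], [84, 154, 33, 41, 439], [188, 154, 12, 14, 88], [262, 177, 115, 77, 5853], [278, 178, 40, 6, 157], [132, 187, 16, 8, 85], [121, 188, 9, 9, 56], [110, 197, 7, 6, 30], [248, 198, 11, 18, 126], [151, 201, 14, 11, 82], [225, 201, 31, 55, 984], [132, 205, 14, 13, 99], [122, 211, 9, 5, 33], [0, 303, 150, 97, 6933], [0, 350, 13, 50, 321], [301, 351, 14, 49, 184], [376, 392, 12, 8, 58]]
```

View pics/c8.png

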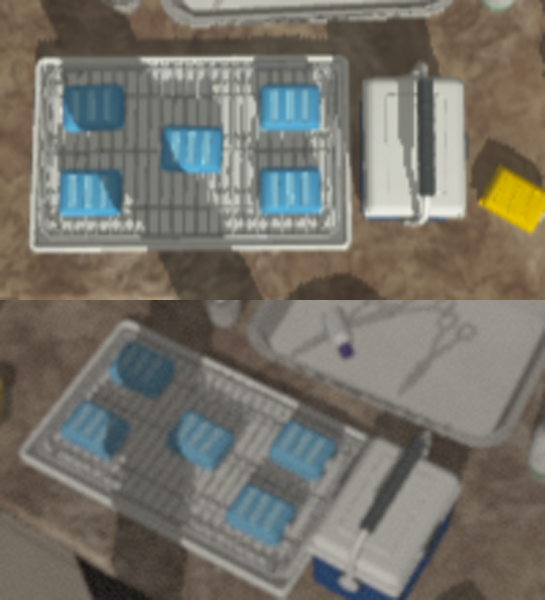

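The centre pack is now square, and all gaps are about 40 mm. The carrier stands upright about 15 mm from the rack. The remaining image differences are arm shadows, and nothing else was approached. Handing in.

```bash
python3 -c "
from bench import job_done
print(job_done())"
```

```text
the job is handed in; nothing more can be done
None
```

I handed the job in at about 36 s of the 67 s: the carrier stands upright on the worktop about 15 mm from the rack's right end, and all five packs lie flat on the rack about 4 cm apart.

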